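Load an arbor into a V-block fixture against its spring plunger and clamp it

TASK

Take the steel arbor off its wooden rest and load it into the V-block fixture with its brass head at the fixed stop: tip the plain end down, feel for the spring plunger with it and press the plunger back gently until the head can come down in front of the stop; let the arbor settle fully home in both Vs, pressed against the stop, and let go of it while the clamp is still open. Then push the red handle of the toggle clamp over, away from the arbor and down as far as it goes, so that the clamp locks on the arbor. Do not disturb the other things on the bench.

Things in the scene. Friction and masses are not known exactly. Their poses are not given: they have to be found in the camera images.
- arbor: ground steel arbor, 150 mm long, about 0.34 kg: a 20 mm round bar with a knurled brass head (26 mm diameter, the last 10 mm) at the +y end of its own y axis, which is its length; the other end is plain and flat. Origin at the middle of its length, on its axis. It starts on the wooden rest and may have any roll
- arbor_center (a point): the same arbor, the middle of its length, on its axis; grasp it across its diameter near here (between the uprights of the rest 75 mm are free, and between the V-blocks 76 mm)
- head_end (a point): centre of the arbor's brass end face, 75 mm along +y from the arbor's middle
- plain_end (a point): centre of the arbor's plain end face, 75 mm along -y from the arbor's middle
- arbor_rest: fixed wooden rest, 50 x 112 x 42 mm, two notched uprights 13 mm thick centred 44 mm either side of the middle; the arbor lies across them along y with its axis 42 mm over the bench; base top 11 mm over the bench. Origin under its centre
- vee_axis (a point): on the fixed V-block fixture, 50 mm over the bench: midway between the V-blocks on the line where the axis of a fully seated arbor lies. y runs along the arbor toward the stop, x across it toward the clamp, z up. Two V-blocks (20 mm thick, 48 mm wide, 90 degree Vs, tops at this height) are centred at y = -48 and +48 mm; the base plate's top lies 38 mm below, the bar's 33 mm
- fixture: the fixture, origin on the bench 50 mm below vee_axis, axes as there. A bar through it carries a fixed stop and, facing it, a spring plunger. The bar is locked somewhere within 5 mm of its middle, which is not reported: feel for it. At its middle the stop's face is at y = +78 mm. The stop is 34 mm wide, its top 8 mm above vee_axis.
- plunger_nominal (a point): a point of the fixture at y = -67 mm from vee_axis, where the plunger's free tip stands if the bar is at its middle (so up to 5 mm wrong). The nose is a flat 12 mm brass pin on the V axis; it yields 10 mm, with 4 N rising to 10 N, then is solid. Pushed in 5 mm by a seated arbor; 7 to 9 mm make room for the head. Tip the arbor by about 0.2 rad: level, it lands on nose and stop
- clamp_handle (a joint): turn of the toggle clamp's red handle: 0 open (the start), 1.03 rad fully shut (locked at 0.95 and beyond). Takes a few newtons at the grip; stays where it is left. It swings the clamp arm down, whose sprung rubber shoe presses on the arbor's top over the V-block next to the stop with about 12 N; an arbor that is not seated blocks it
- handle_pivot (a point): pivot of the handle, on the fixture, 80 mm along x, 48 mm along y and 14 mm up from vee_axis; axes as there. The handle turns about y: at joint value q it leans 0.45 + q rad from upright toward +x. The open clamp arm stands upright 28 mm to the -x side of this pivot, its top 135 mm over the bench, with its shoe toward -x; the handle then reaches 157 mm over the bench
- handle_grip (a point): point on the middle line of the handle, 80 mm from its pivot; the red grip is 16 mm thick, 18 mm wide along the fixture's y, and reaches from 32 to 102 mm from the pivot
- disc_mid (a point): black disc with a steel face, 43 mm diameter, 13 mm high, on the bench behind the rest; origin under it; a bystander
- screwdriver_mid (a point): small watchmaker screwdriver, 98 mm, lying on the notebook; a bystander
- brush_mid (a point): short ink brush, 72 mm, lying on the bench behind the fixture and the rest; a bystander

How it is judged:
By the outcome, as a careful person would: the job done as asked, in the order asked, and still so for the second after the job is handed in, with the robot touching nothing.
It also fails if it takes over 58 s, if anything falls off the work surface, if the arm or the gripper's body presses on something with over 40 N, if the wrist force passes 120 N, or if a joint passes its speed limit or range.

ROBOT

A 7-joint arm with a two-finger parallel gripper is mounted at the origin on a cart in front of the work surface, level with it; the furniture and walls round the work are solid. World frame = base frame: x ahead of the robot, y to its left, z up, the work surface at z = 0. Lengths are in m, angles in rad, forces in N, time in s.
With the tool pointing down it reaches from about 0.4 to 0.85 m from the base axis. Payload 4.5 kg.
Tool frame: the origin (TCP) lies between the finger pads; the fingertips stand 11 mm ahead of it and the grasp point (between the pads) lies 8 mm behind it (r.nose_length is the distance from the TCP to the fingertips, in m); z points along the fingers, y is the line along which they close (so a half turn about z gives the same grasp; the last joint's range is limited). The gripper opens to 88 mm and grips with 3 to 60 N. Pads are 18 mm wide; open, the fingers measure 123 mm over their backs; the gripper's body (75 mm by 187 mm) begins 45 mm behind the grasp point.
Start: joints at [1.196, 0.689, -0.195, 1.565, 0.157, 0.902, -0.215], TCP at [0.248, -0.574, 0.25] pointing down, gripper open.
Joint ranges: [-3.01, 3.01], [-0.46, 2.08], [-1.47, 1.51], [0.13, 2.56], [-1, 4.14], [0.04, 2.09], [-2.66, 2.66]. Speed limits (rad/s): [2.57, 2.57, 3.14, 3.14, 3.14, 3.14, 3.14].

INTERFACE

Orientations are given as a unit quaternion [x, y, z, w].
In Python, from plant import get_state, snapshot, camera_model, r gives the robot as it stands.
- The arm moves only by the shell command python3 -m inch 'ROWS' [FORCE]. ROWS is text: rows parted by semicolons, each of 7 numbers parted by spaces: the opening, from -1 (shut) to 1 (fully open), then the shift along the tool's x, y, z in m, then the turn, a rotation vector about the tool's x, y, z in rad. A call has 1 to 20 rows; each row shifts and turns the commanded pose from where the row before left it, along the tool's axes as they then stand; what a row does not reach is not made up. A row lasts 1/12 s, in which the tool goes at most 41.7 mm and 7.16 degrees, less where a joint would pass 70% of its speed; a pose out of reach is approached as far as the arm can. A call is refused whole if a number of a shift passes 0.0417 or a number of a turn 0.125, either way. A call with a gripper value outside its range is refused whole. The fingers move at their own pace and stop on an object; FORCE is the grip in N (left out, the last holds). Time passes only in rows, so rows that do not move let the fingers close. It gives the time, the measured TCP pose, the force, the opening and the grip force at its end, in the units of the state.
- get_state(): the state, without advancing time (a new reading comes with each control period).
- snapshot(name): name is "side" or "top" or "wrist"; returns (picture, depth): 480x640x3 uint8, red, green, blue; 480x640 float32, m along the optical axis (not along the pixel's ray), 0 where there is no reading.
- camera_model(name): a dict with "intrinsics" (3x3 intrinsics, pixels), "view" (4x4, takes a point from world to camera coordinates). Camera axes: x right, y down, z forward; pixel columns grow to the right and rows downward; lengths in m; the calibration is good to about 2 mm. A picture is of the moment at which its call begins: read the wrist's pose just before it. camera_model takes no time and is no camera call; for the wrist camera it gives the pose at the moment of the call.
- r.finish_job(): hands the job in; it is judged then, once.
The state is a dict: "clock": time; "q": joint angles; "qd": joint speeds; "joint_torque": joint torques, N m; "tool_pos": TCP position; "eef_rot": TCP orientation; "contact_force": force on the tool from outside, world axes, zero at the start; "moment": the same for the moment, N m; "opening": opening from 0.0 (shut) to 1.0 (fully open); "finger_force": force on a finger pad.
Only numpy, scipy, OpenCV 4.12 (cv2) and the standard library are available. Lean on these libraries where they do the work, as an engineer would, in place of code of your own. Each camera call takes 0.05 s, during which the arm holds its last target. There are 200 camera calls.

## Working session

There is one attempt and no reset: what is moved stays moved. The work goes in short steps, Python scripts to look and compute and a shell command to move; the robot and the scene stay as the last step left them, time stands still between calls to the robot, and variables do not carry over. Pictures are saved under pics/ and viewed, at most 10 in all, crops included, and the job is handed in when it is done.

```bash
ls; mkdir -p pics; python3 - <<'E'
from plant import *
import cv2,numpy as np
s=get_state();print(s)
for n in("top","side"):
    p,d=snapshot(n);cv2.imwrite(f"pics/{n}0.png",p[:,:,::-1]);np.save(f"{n}0.npy",d)
    m=camera_model(n);print(n,m);np.savez(f"{n}0.npz",K=m["intrinsics"],V=m["view"])
E
```

```text
pics
{'clock': 0.0, 'q': array([ 1.1957651 ,  0.68998001, -0.19453597,  1.56633934,  0.15730331,
        0.90254718, -0.21508844]), 'qd': array([ 0.00133808,  0.00040153, -0.00045598,  0.00224836,  0.0006153 ,
       -0.00080846,  0.00271987]), 'joint_torque': array([ 2.63780184e-04, -5.27564013e+01, -1.26648076e+00, -1.53433371e+01,
       -5.25623630e-02,  6.58115125e-03,  1.86609773e-04]), 'tool_pos': array([ 0.24817446, -0.57293245,  0.24891434]), 'eef_rot': array([ 9.79167731e-01,  2.03050906e-01, -2.55165277e-04, -9.04614047e-04]), 'contact_force': array([0.00893473, 0.92882518, 0.65651206]), 'moment': array([-0.03542347,  0.05272639, -0.04543144]), 'finger_force': 0.0, 'opening': 1.0025242201558688}
top {'intrinsics': array([[461.26671101,   0.        , 320.41565508],
       [  0.        , 461.26671101, 239.69177506],
       [  0.        ,   0.        ,   1.        ]]), 'view': array([[-0.0319236 , -0.99948567, -0.00304639,  0.10893829],
       [-0.97721979,  0.03185197, -0.20982595,  0.54882411],
       [ 0.20981506, -0.00372141, -0.97773401,  1.00168736],
       [ 0.        ,  0.        ,  0.        ,  1.        ]])}
side {'intrinsics': array([[591.29615328,   0.        , 316.73951078],
       [  0.        , 591.29615328, 234.11133491],
       [  0.        ,   0.        ,   1.        ]]), 'view': array([[-0.65132171, -0.75879742, -0.00255111,  0.44713623],
       [-0.38157169,  0.33042837, -0.86326134,  0.2787916 ],
       [ 0.65588344, -0.56128742, -0.50475078,  0.91711086],
       [ 0.        ,  0.        ,  0.        ,  1.        ]])}
```

View pics/top0.png

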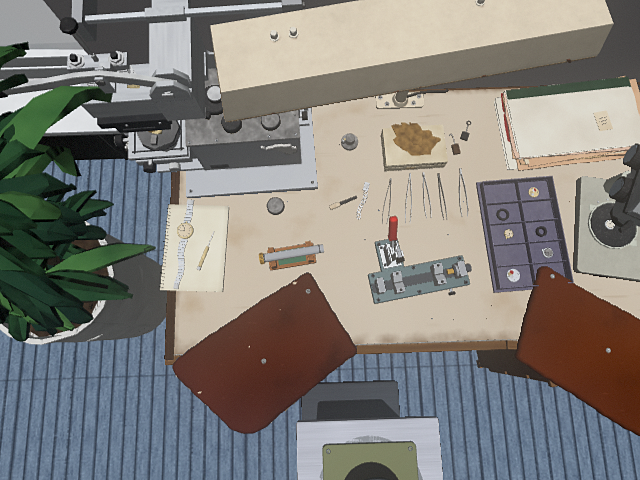

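View pics/side0.png

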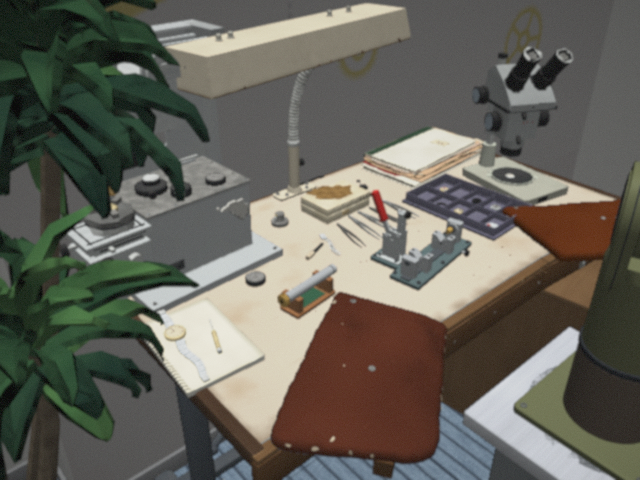

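The top picture shows the arbor on its rest from (262,262), brass head, to (323,249), plain end. The fixture's centre is near (420,280), with the red handle at (393,228). I'll enlarge both.

```bash
python3 - <<'E'
import cv2
p=cv2.imread("pics/top0.png")
a=cv2.resize(p[235:275,250:340],None,fx=8,fy=8,interpolation=cv2.INTER_CUBIC)[:,:720]
b=cv2.resize(p[208:308,360:480],None,fx=6,fy=6,interpolation=cv2.INTER_CUBIC)
cv2.imwrite("pics/a.png",a);cv2.imwrite("pics/b.png",b)
E
```

```text
(no output)
```

View pics/a.png

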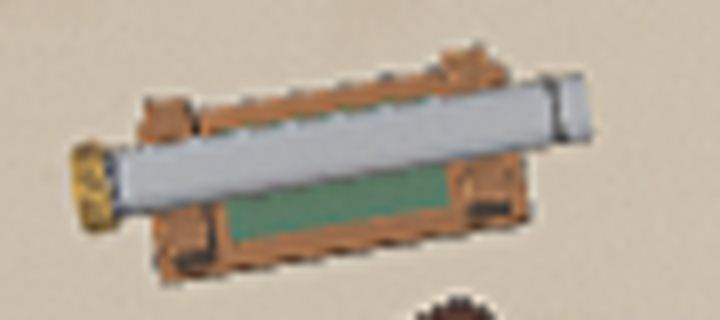

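View pics/b.png

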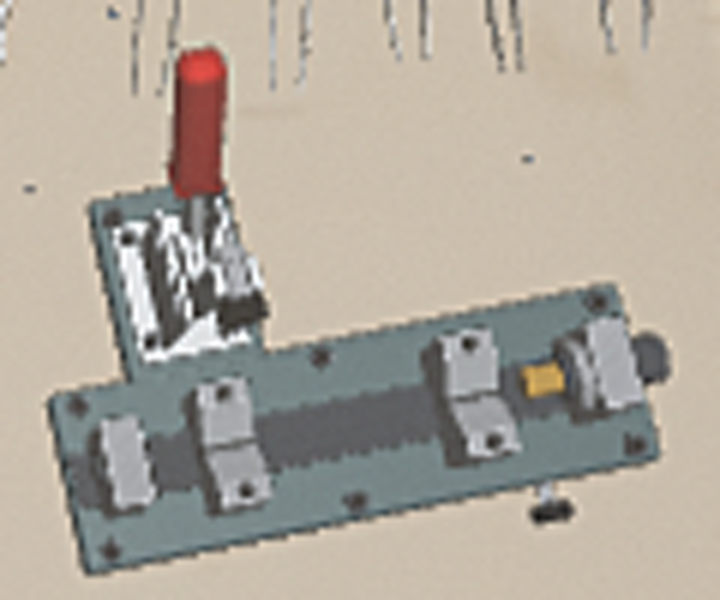

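Enlarged, the head face is at about (259.5,258.7) and the plain end at (323.7,248.4). The V bottoms are at crop points (233,441) and (479,397), and the stop is on the left (+y) beside the clamp. The brass plunger nose is at crop point (543,380).

```bash
cat > h.py <<'E'
import numpy as np
from scipy.spatial.transform import Rotation as R
from plant import get_state,snapshot,camera_model
def pix(K,V,u,v,z):
    "world point on the pixel's ray at height z"
    K,V=np.array(K),np.array(V);c=-V[:3,:3].T@V[:3,3]
    d=V[:3,:3].T@np.linalg.inv(K)@[u,v,1.];return c+d*(z-c[2])/d[2]
def tool(yaw,tip=0):
    """tool down, tool x along the direction yaw; tip>0 raises that direction's end (tool x)"""
    a=np.array([np.cos(yaw)*np.cos(tip),np.sin(yaw)*np.cos(tip),np.sin(tip)])
    y=np.array([np.sin(yaw),-np.cos(yaw),0]);return R.from_matrix(np.c_[a,y,np.cross(a,y)])
def go(p,rot):
    "print the shift (tool axes now) and turn vector from the measured pose"
    s=get_state();r0=R.from_quat(s["eef_rot"])
    print("shift",np.round(r0.inv().apply(np.array(p)-s["tool_pos"]),4),"turn",np.round((r0.inv()*rot).as_rotvec(),4))
E
python3 - <<'E'
from h import *
m=np.load("top0.npz");P=lambda u,v,z:pix(m["K"],m["V"],u,v,z)
c=lambda u,v:(360+u/6,208+v/6)
h=P(259.5,258.75,.042);p=P(323.75,248.4,.042)
print("arbor",h,p,np.linalg.norm(h-p),(h+p)/2,np.arctan2(*(h-p)[1::-1]))
a=P(*c(233,441),.036);b=P(*c(479,397),.036);d=a-b
print("V",a,b,np.linalg.norm(d),(a+b)/2,np.arctan2(*d[1::-1]))
print("handle top",P(*c(203,60),.15))
dm=np.load("top0.npy")
for q in[(292,252),(275,256),(310,251)]:print(dm[q[1],q[0]], P(*q,.052), (m["V"]@np.r_[P(*q,.052),1])[2])
yaw=np.arctan2(*(h-p)[1::-1]);go([*((h+p)/2)[:2],.2],tool(yaw));print(tool(yaw).as_quat())
E
```

```text
arbor [0.51506295 0.23350608 0.042     ] [0.53461951 0.08403397 0.042     ] 0.15074604316162077 [0.52484123 0.15877002 0.042     ] 1.7008948491019702
V [ 0.45259926 -0.08617088  0.036     ] [ 0.46650287 -0.1818877   0.036     ] 0.09672135957685761 [ 0.45955106 -0.13402929  0.036     ] 1.7150452620814434
handle top [ 0.57424146 -0.06519034  0.15      ]
1.0615466 [0.52661838 0.15739533 0.052     ] 1.0607519264719574
1.0555328 [0.51854928 0.19658608 0.052     ] 1.058913063192121
1.0608822 [0.52761187 0.1159568  0.052     ] 1.061114585733252
shift [ 0.5448 -0.5614  0.0499] turn [-1.400e-03 -1.000e-03 -1.292e+00]
[0.65964694 0.75157562 0.         0.        ]
```

```bash
python3 -m inch '1 .0272 -.0281 0 0 0 0;1 .0272 -.0281 0 0 0 0;1 .0272 -.0281 0 0 0 0;1 .0272 -.0281 0 0 0 0;1 .0272 -.0281 0 0 0 0;1 .0272 -.0281 0 0 0 0;1 .0272 -.0281 0 0 0 0;1 .0272 -.0281 0 0 0 0;1 .0272 -.0281 0 0 0 0;1 .0272 -.0281 0 0 0 0;1 .0272 -.0281 0 0 0 0;1 .0272 -.0281 0 0 0 0;1 .0272 -.0281 0 0 0 0;1 .0272 -.0281 0 0 0 0;1 .0272 -.0281 0 0 0 0;1 .0272 -.0281 0 0 0 0;1 .0272 -.0281 0 0 0 0;1 .0272 -.0281 0 0 0 0;1 .0272 -.0281 0 0 0 0;1 .0272 -.0281 0 0 0 0' 40; python3 -m inch '1 0 0 .005 0 0 -.117;1 0 0 .005 0 0 -.117;1 0 0 .005 0 0 -.117;1 0 0 .005 0 0 -.117;1 0 0 .005 0 0 -.117;1 0 0 .005 0 0 -.117;1 0 0 .005 0 0 -.117;1 0 0 .005 0 0 -.117;1 0 0 .005 0 0 -.117;1 0 0 .005 0 0 -.117;1 0 0 0 0 0 -.117;1 0 0 0 0 0 0;1 0 0 0 0 0 0;1 0 0 0 0 0 0'
python3 - <<'E'
from h import *;import cv2
s=get_state();print(s["q"])
m=camera_model("wrist");p,d=snapshot("wrist");cv2.imwrite("pics/w1.png",p[:,:,::-1]);np.savez("w1.npz",K=m["intrinsics"],V=m["view"],d=d)
go([.5264-0,.1469,.034],tool(1.70))
E
```

```text
clock: 1.77
tool_pos: [0.5243, 0.1603, 0.2494]
eef_rot: [0.979, 0.203, -0.0, 0.0]
contact_force: [0.9, -0.4, -0.0]
opening: 1.001
finger_force: 0.0
clock: 2.93
tool_pos: [0.5242, 0.1584, 0.1997]
eef_rot: [0.663, 0.749, -0.0, 0.0]
contact_force: [0.2, -0.8, -0.4]
opening: 0.998
finger_force: 0.0
[-0.10167873  0.68626928 -0.46039192  1.84401397  0.44408594  0.71468765
 -0.69109778]
shift [-0.0117  0.0006  0.1658] turn [ 0.0002  0.0002 -0.0065]
```

View pics/w1.png

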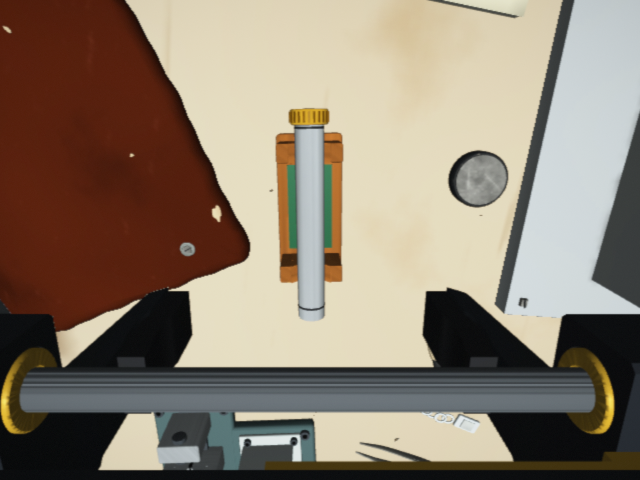

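The wrist view shows the arbor upright in the image: head at (309,108) and plain end face at about (312,315), centred between the open fingers.

```bash
python3 - <<'E'
from h import *
m=np.load("w1.npz")
P=lambda u,v,z:pix(m["K"],m["V"],u,v,z)
print(-m["V"][:3,:3].T@m["V"][:3,3], m["V"][2,:3])
h=P(309,109,.046);p=P(312,313,.042);print(h,p,np.linalg.norm(h-p))
a=P(309.5,125,.042);b=P(311.5,308,.042);yaw=np.arctan2(*(a-b)[1::-1]);print(yaw)
u=np.array([np.cos(yaw),np.sin(yaw),0]);g=p+u*.065;print(g)
go([g[0],g[1],.034],tool(yaw))
E
```

```text
[0.51611288 0.23003752 0.33512171] [ 0.03238507 -0.27603386 -0.96060216]
[0.5164817 0.2343195 0.046    ] [0.53692988 0.0878176  0.042     ] 0.14797613170660215
1.705652661135002
[0.52819077 0.15222744 0.042     ]
shift [-0.0066  0.0031  0.1658] turn [ 0.0002  0.0002 -0.0122]
```

```bash
python3 -m inch '1 -.009 .0025 .03 0 0 -.010;1 0 0 .03 0 0 0;1 0 0 .03 0 0 0;1 0 0 .03 0 0 0;1 0 0 .024 0 0 0;1 0 0 .0215 0 0 0;1 0 0 0 0 0 0;1 0 0 0 0 0 0;-1 0 0 0 0 0 0;-1 0 0 0 0 0 0;-1 0 0 0 0 0 0;-1 0 0 0 0 0 0;-1 0 0 0 0 0 0;-1 0 0 0 0 0 0;-1 0 0 0 0 0 0;-1 0 0 0 0 0 0;-1 0 0 0 0 0 0;-1 0 0 0 0 0 0' 40
```

```text
clock: 4.48
tool_pos: [0.5278, 0.1497, 0.0342]
eef_rot: [0.658, 0.753, -0.0, 0.0]
contact_force: [-0.3, 0.4, -0.3]
opening: 0.268
finger_force: 0.0
```

```bash
python3 -m inch '-1 0 0 0 0 0 0;-1 0 0 0 0 0 0;-1 0 0 0 0 0 0;-1 0 0 0 0 0 0'; python3 -m inch '-1 0 0 -.01 0 0 0;-1 0 0 -.02 0 0 0;-1 0 0 -.03 0 0 0;-1 0 0 -.03 0 0 0;-1 0 0 -.03 0 0 0;-1 0 0 -.03 0 0 0;-1 0 0 -.03 0 0 0;-1 0 0 0 0 0 0;-1 0 0 0 0 0 0'
python3 - <<'E'
from h import *;import cv2
m=camera_model("wrist");p,d=snapshot("wrist");cv2.imwrite("pics/w2.png",p[:,:,::-1]);np.savez("w2.npz",K=m["intrinsics"],V=m["view"],d=d)
E
```

```text
clock: 4.82
tool_pos: [0.5277, 0.1498, 0.0342]
eef_rot: [0.658, 0.753, -0.0, -0.0]
contact_force: [-1.2, 0.1, 1.3]
opening: 0.209
finger_force: 39.6
clock: 5.57
tool_pos: [0.5285, 0.1498, 0.2157]
eef_rot: [0.658, 0.753, 0.001, 0.001]
contact_force: [1.0, -1.2, -3.9]
opening: 0.207
finger_force: 39.9
```

View pics/w2.png

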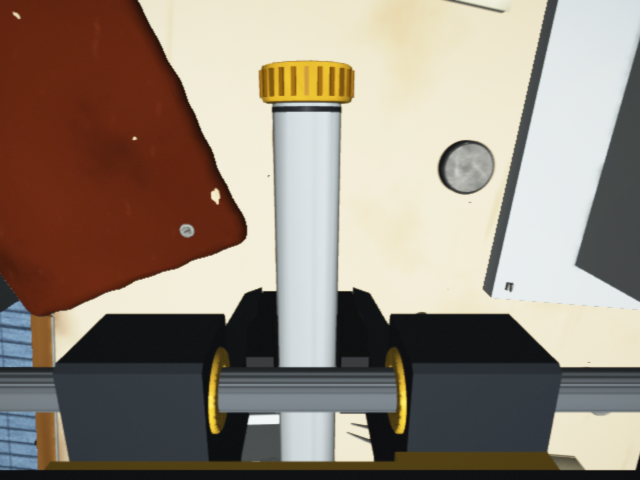

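The arbor is held level; its head's far edge is at (306,62) and the near edge at (306,101). Next I move beside the fixture for a close look.

```bash
python3 - <<'E'
from h import *
m=np.load("w2.npz");s=get_state()
r0=R.from_quat(s["eef_rot"])
for v in(62,101):
  q=pix(m["K"],m["V"],306,v,.2367);print(q,r0.inv().apply(q-s["tool_pos"]))
go([.413,-.161,.25],tool(1.71))
E
```

```text
[0.51717818 0.23411905 0.2367    ] [ 0.08553976  0.00127341 -0.02264691]
[0.51842161 0.22489044 0.2367    ] [ 0.07622777  0.00126536 -0.02263967]
shift [-0.292  -0.1551 -0.0356] turn [-0.0003  0.0008 -0.0044]
```

```bash
python3 -m inch '-1 -.0292 -.0155 -.0036 0 0 0;-1 -.0292 -.0155 -.0036 0 0 0;-1 -.0292 -.0155 -.0036 0 0 0;-1 -.0292 -.0155 -.0036 0 0 0;-1 -.0292 -.0155 -.0036 0 0 0;-1 -.0292 -.0155 -.0036 0 0 0;-1 -.0292 -.0155 -.0036 0 0 0;-1 -.0292 -.0155 -.0036 0 0 0;-1 -.0292 -.0155 -.0036 0 0 0;-1 -.0292 -.0155 -.0036 0 0 -.0045;-1 0 0 0 0 0 0;-1 0 0 0 0 0 0;-1 0 0 0 0 0 0'
python3 - <<'E'
from h import *;import cv2
m=camera_model("wrist");p,d=snapshot("wrist");cv2.imwrite("pics/w3.png",p[:,:,::-1]);np.savez("w3.npz",K=m["intrinsics"],V=m["view"],d=d)
print(get_state()["q"])
E
```

```text
clock: 6.7
tool_pos: [0.4129, -0.16, 0.2492]
eef_rot: [0.656, 0.755, -0.0, -0.001]
contact_force: [-1.0, 1.1, -2.6]
opening: 0.211
finger_force: 39.9
[ 0.65085022  0.50536244 -0.57936565  2.07624552  0.43305024  0.68021257
 -0.07343505]
```

View pics/w3.png

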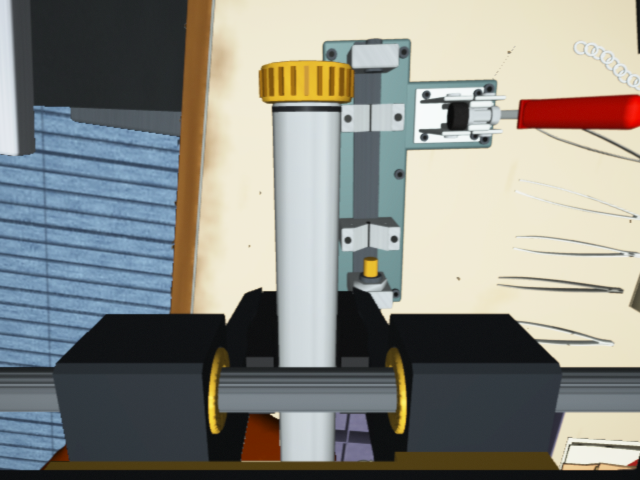

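The view shows the stop near (374,57), the V-blocks at (372,118) and (369,235), the plunger nose at (370,265) and the clamp arm at (458,117). I'll make one enlarged crop of it.

```bash
python3 - <<'E'
import cv2
p=cv2.imread("pics/w3.png");cv2.imwrite("pics/c.png",cv2.resize(p[35:315,315:515],None,fx=2.14*1,fy=2.14,interpolation=cv2.INTER_CUBIC))
a=cv2.resize(p[35:145,320:510],None,fx=4,fy=4,interpolation=cv2.INTER_CUBIC)
b=cv2.resize(p[215:305,320:510][:, :100],None,fx=4,fy=4,interpolation=cv2.INTER_CUBIC)
import numpy as np
o=np.zeros((440,1160-360,3),np.uint8);o[:,:400]=a[:,:400];o[:360,400:800]=b
cv2.imwrite("pics/c.png",o)
E
```

```text
(no output)
```

View pics/c.png

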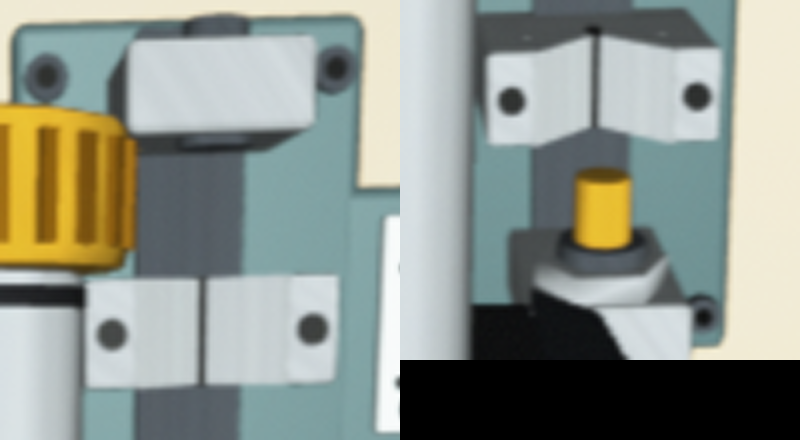

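```bash
python3 - <<'E'
from h import *
m=np.load("w3.npz");P=lambda u,v,z:pix(m["K"],m["V"],u,v,z)
L=lambda x,y,z:P(320+x/4,35+y/4,z);Q=lambda x,y,z:P(320+(x-400)/4,215+y/4,z)
a=L(212.5,332.75,.05);b=Q(603.75,96.5,.05);d=a-b;c=(a+b)/2;yaw=np.arctan2(d[1],d[0]);print(a,b,np.linalg.norm(d),c,yaw)
a2=L(202,331,.036);b2=Q(596,82,.036);print((a2+b2)/2,np.linalg.norm(a2-b2))
yf=np.array([np.cos(yaw),np.sin(yaw),0]);xf=np.array([yf[1],-yf[0],0])
for n,p in dict(stop=L(222,127,.058),nose=Q(603,176,.05),armtop=P(458,117,.135),grip0=P(520,115,.09),grip1=P(635,110,.15)).items():
    print(n,p,"fix",(p-c)@xf,(p-c)@yf)
print(xf,yf,R.from_quat(get_state()["eef_rot"]).as_matrix())
E
```

```text
[ 0.45254525 -0.08303958  0.05      ] [ 0.46810962 -0.17735054  0.05      ] 0.09558664699198131 [ 0.46032744 -0.13019506  0.05      ] 1.7343546072201277
[ 0.46052787 -0.13044302  0.036     ] 0.09670730863470163
stop [ 0.44662007 -0.04797321  0.058     ] fix -0.00013624112060568928 0.0833565016776927
nose [ 0.47105672 -0.19432951  0.05      ] fix 0.00014307309252882956 -0.06502556900217
armtop [ 0.48754686 -0.07716784  0.135     ] fix 0.03549058500395682 0.04788738664839505
grip0 [ 0.54320568 -0.06811827  0.09      ] fix 0.09188012986265891 0.04775326008004574
grip1 [ 0.57420796 -0.06141074  0.15      ] fix 0.12356083849161272 0.04932316890783966
[0.98665414 0.16283002 0.        ] [-0.16283002  0.98665414  0.        ] [[-0.14066756  0.99005585 -0.00143566]
 [ 0.99005568  0.1406695   0.00135794]
 [ 0.00154639 -0.00123037 -0.99999805]]
```

```bash
cat >> h.py <<'E'
C=np.array([.460,-.132,.05]);YAW=1.727
YF=np.array([np.cos(YAW),np.sin(YAW),0]);XF=np.array([YF[1],-YF[0],0])
F=np.c_[XF,YF,[0,0,1]]
PL=np.array([-.064,0,-.0078])
def plain(x,y,z,tip):
    "tool pose that puts the plain end's centre at fixture x,y and height z (world)"
    t=tool(YAW,tip);return C+F@[x,y,z-.05]-t.apply(PL),t
def where():
    s=get_state();t=R.from_quat(s["eef_rot"]);f=lambda v:np.round(1e3*(F.T@(s["tool_pos"]+t.apply(v)-C)),1)
    print("plain",f(PL),"head",f(PL+[.15,0,0]),"tip",round(np.arcsin(t.as_matrix()[2,0]),4),"yawerr",round(np.arctan2(*t.as_matrix()[[1,0],0])-YAW,4),"F",np.round(F.T@s["contact_force"],1),"M",np.round(F.T@s["moment"],2))
E
python3 - <<'E'
from h import *
where();go(*plain(0,-.055,.12,.2));s=get_state()
p,t=plain(0,-.055,.12,.2);print(t.inv().apply(p-s["tool_pos"]))
E
```

```text
plain [-51.3 -83.7 207.1] head [-49.   66.3 207.3] tip 0.0015 yawerr -0.0151 F [ 0.2 -0.4 -3.9] M [-0.07 -0.15 -0.01]
shift [0.0295 0.05   0.1243] turn [ 0.0003  0.1984 -0.0151]
[0.00370989 0.05032793 0.12759584]
```

```bash
python3 -m inch '-1 .0059 .01 .02 0 0 0;-1 .0059 .01 .02 0 0 0;-1 .0059 .01 .02 0 0 0;-1 .0059 .01 .02 0 0 0;-1 .0059 .01 .02 0 0 0;-1 0 0 .024 0 0 0;-1 0 0 0 0 .0661 -.005;-1 0 0 0 0 .0661 -.005;-1 0 0 0 0 .0661 -.005;-1 0 0 0 0 0 0;-1 0 0 0 0 0 0;-1 0 0 0 0 0 0;-1 0 0 0 0 0 0'
python3 - <<'E'
from h import *
where();go(*plain(0,-.055,.053,.2))
E
```

```text
clock: 7.83
tool_pos: [0.4591, -0.1226, 0.1265]
eef_rot: [0.646, 0.757, 0.065, -0.074]
contact_force: [-0.4, 0.0, -1.9]
opening: 0.209
finger_force: 39.9
plain [  0.6 -54.9  71.6] head [  0.4  92.2 101. ] tip 0.1973 yawerr 0.0018 F [-0.4  0.1 -1.9] M [-0.38 -0.09 -0.02]
shift [-0.0135 -0.0007  0.0671] turn [0.0014 0.0027 0.0017]
```

```bash
python3 -m inch '-1 -.0035 0 .017 0 0 0;-1 -.0035 0 .017 0 0 0;-1 -.0035 0 .017 0 0 0;-1 -.003 0 .0155 0 0 0;-1 0 0 0 0 0 0;-1 0 0 0 0 0 0;-1 0 0 0 0 0 0'
python3 -c "
from h import *
where()"
python3 -m inch '-1 -.00196 0 -.0004 0 0 0;-1 -.00196 0 -.0004 0 0 0;-1 0 0 0 0 0 0;-1 0 0 0 0 0 0'
python3 -c "
from h import *
where()"
```

```text
clock: 8.42
tool_pos: [0.4597, -0.1236, 0.0593]
eef_rot: [0.647, 0.756, 0.065, -0.074]
contact_force: [0.3, 0.2, -2.7]
opening: 0.206
finger_force: 39.9
plain [  1.  -55.9   4.4] head [ 0.9 91.2 33.8] tip 0.1976 yawerr 0.0004 F [ 0.4  0.1 -2.7] M [-0.33 -0.14  0.01]
clock: 8.75
tool_pos: [0.46, -0.1288, 0.0588]
eef_rot: [0.648, 0.756, 0.065, -0.074]
contact_force: [-0.5, 0.4, -3.2]
opening: 0.207
finger_force: 39.9
plain [  0.3 -61.1   3.9] head [ 0.6 86.  33.3] tip 0.1977 yawerr -0.0022 F [-0.5  0.5 -3.2] M [-0.42 -0.07 -0.01]
```

```bash
w(){ python3 -c "
from h import *
where()"; }
python3 -m inch '-1 -.00147 0 -.0003 0 0 0;-1 0 0 0 0 0 0;-1 0 0 0 0 0 0' | grep force; w
python3 -m inch '-1 -.00147 0 -.0003 0 0 0;-1 0 0 0 0 0 0;-1 0 0 0 0 0 0' | grep force; w
python3 -m inch '-1 -.00147 0 -.0003 0 0 0;-1 0 0 0 0 0 0;-1 0 0 0 0 0 0' | grep force; w
```

```text
contact_force: [-0.9, 0.9, -2.4]
finger_force: 39.9
plain [  0.2 -62.1   3.5] head [ 0.5 85.  33. ] tip 0.1984 yawerr -0.0015 F [-0.8  1.  -2.4] M [-0.31 -0.09 -0.01]
contact_force: [-0.6, 3.7, -2.8]
finger_force: 39.9
plain [  0.2 -62.4   3.4] head [ 0.3 84.6 33.2] tip 0.1998 yawerr -0.0003 F [-0.1  3.7 -2.8] M [ 0.46 -0.11  0.01]
contact_force: [-1.3, 5.2, -2.2]
finger_force: 39.9
plain [  0.2 -64.4   3.4] head [ 0.4 82.6 33.1] tip 0.1992 yawerr -0.001 F [-0.5  5.4 -2.2] M [ 0.68 -0.14 -0.01]
```

```bash
python3 -m inch '-1 -.0015 0 -.0003 0 0 0;-1 -.0015 0 -.0003 0 0 0;-1 -.0015 0 -.0003 0 0 0;-1 -.0014 0 -.0003 0 0 0;-1 0 0 0 0 0 0;-1 0 0 0 0 0 0;-1 0 0 0 0 0 0'
python3 -c "
from h import *
where();go(*plain(0,-.0703,.0515,.1));go(*plain(0,-.0703,.0508,.03))"
```

```text
clock: 10.08
tool_pos: [0.461, -0.1367, 0.0586]
eef_rot: [0.646, 0.756, 0.066, -0.076]
contact_force: [-0.6, 8.5, -0.9]
opening: 0.209
finger_force: 39.9
plain [  0.3 -69.1   3.5] head [ 0.2 77.9 33.4] tip 0.2009 yawerr 0.0003 F [ 0.8  8.4 -0.9] M [ 1.16 -0.13  0.02]
shift [-0.0027 -0.0003  0.0081] turn [ 0.0015 -0.1009  0.0002]
shift [-0.004  -0.0003  0.0131] turn [ 0.0016 -0.1709  0.0002]
```

```bash
python3 -m inch '-1 -.0012 0 -.0002 0 0 0;-1 -.0005 0 .0027 0 -.034 0;-1 -.0005 0 .0027 0 -.034 0;-1 -.0005 0 .0027 0 -.033 0;-1 0 0 0 0 0 0;-1 0 0 0 0 0 0;-1 0 0 0 0 0 0'
python3 -c "
from h import *
where();go(*plain(0,-.0703,.0508,.03))"
```

```text
clock: 10.67
tool_pos: [0.4613, -0.1374, 0.0503]
eef_rot: [0.648, 0.76, 0.033, -0.037]
contact_force: [-1.5, 8.1, 0.5]
opening: 0.21
finger_force: 39.9
plain [  0.5 -70.    1.7] head [ 0.3 79.2 16.6] tip 0.0999 yawerr 0.0016 F [-0.3  8.3  0.5] M [ 1.38  0.01 -0.  ]
shift [-0.0011 -0.0005  0.0053] turn [ 0.0016 -0.0699  0.0015]
```

```bash
python3 -m inch '-1 -.0003 0 .0026 0 -.035 0;-1 -.0004 0 .0026 0 -.035 0;-1 0 0 0 0 0 0;-1 0 0 0 0 0 0;-1 0 0 0 0 0 0'
python3 -c "
from h import *
where();go(*plain(0,-.0698,.0503,.0))"
```

```text
clock: 11.08
tool_pos: [0.4616, -0.1375, 0.0448]
eef_rot: [0.649, 0.761, 0.011, -0.011]
contact_force: [-1.7, 8.0, -1.7]
opening: 0.208
finger_force: 39.9
plain [  0.8 -69.9   0.7] head [ 0.5 80.   5.2] tip 0.0303 yawerr 0.0019 F [-0.5  8.2 -1.7] M [1.45 0.02 0.04]
shift [-0.0002 -0.0007  0.0023] turn [ 0.002  -0.0303  0.0018]
```

```bash
python3 -m inch '-1 0 0 .0012 0 -.015 0;-1 0 0 .0011 0 -.015 0;-1 0 0 0 0 0 0;-1 0 0 0 0 0 0;-1 0 0 0 0 0 0'
python3 -c "
from h import *
where()"
python3 -m inch '-1 0 0 .0008 0 0 0;-1 0 0 0 0 0 0;-1 0 0 0 0 0 0'
python3 -c "
from h import *
where()"
```

```text
clock: 11.5
tool_pos: [0.461, -0.1378, 0.0431]
eef_rot: [0.649, 0.761, 0.001, 0.001]
contact_force: [-3.2, 9.0, 6.3]
opening: 0.211
finger_force: 39.0
plain [  0.2 -69.9   0.9] head [-0.1 80.1  0.9] tip -0.0001 yawerr 0.0021 F [-1.7  9.4  6.3] M [1.65 0.42 0.14]
clock: 11.75
tool_pos: [0.461, -0.1379, 0.0425]
eef_rot: [0.649, 0.761, 0.001, 0.001]
contact_force: [-4.2, 7.7, 8.3]
opening: 0.207
finger_force: 38.8
plain [  0.2 -70.    0.3] head [-0.1 80.   0.3] tip -0.0001 yawerr 0.0019 F [-2.9  8.3  8.3] M [1.72 0.4  0.21]
```

```bash
w(){ python3 -c "
from h import *
where()"; }
python3 -m inch '-1 .001 -.0004 0 0 0 0;-1 .001 0 0 0 0 0;-1 0 0 0 0 0 0;-1 0 0 0 0 0 0' >/dev/null;w
python3 -m inch '-1 .0008 0 0.0002 0 0 0;-1 0 0 0 0 0 0;-1 0 0 0 0 0 0' >/dev/null;w
python3 -m inch '-1 .0008 0 0 0 0 0;-1 0 0 0 0 0 0;-1 0 0 0 0 0 0' >/dev/null;w
```

```text
plain [  0.1 -69.7   0.5] head [ 0.  80.3  0.1] tip -0.0024 yawerr 0.0003 F [-1.6  4.5  6.2] M [0.95 0.3  0.16]
plain [  0.  -69.7   0.5] head [ 0.1 80.3 -0. ] tip -0.0035 yawerr -0.0004 F [-1.9  3.7  8.1] M [0.67 0.31 0.19]
plain [  0.  -69.3   0.6] head [ 0.1 80.7 -0. ] tip -0.004 yawerr -0.0009 F [-2.1  2.7  8.1] M [0.5  0.25 0.17]
```

```bash
w(){ python3 -c "
from h import *
where()"; }
python3 -m inch '-1 0 0 -.0006 0 0 0;-1 0 0 0 0 0 0;-1 0 0 0 0 0 0' 15|tail -2;w
python3 -m inch '-1 .0008 0 0 0 0 0;-1 0 0 0 0 0 0;-1 0 0 0 0 0 0'  8|tail -2;w
python3 -m inch '-1 .0008 0 0 0 0 0;-1 0 0 0 0 0 0;-1 0 0 0 0 0 0'  3|tail -2;w
```

```text
opening: 0.219
finger_force: 14.5
plain [ -0.1 -67.9   0.4] head [ 0.1 82.1  0.1] tip -0.0016 yawerr -0.001 F [-0.8  6.1  3. ] M [ 0.99  0.17 -0.12]
opening: 0.219
finger_force: 7.6
plain [ -0.1 -68.    0.4] head [ 0.1 82.  -0. ] tip -0.0028 yawerr -0.0015 F [-0.7  2.5  3.8] M [0.73 0.1  0.05]
opening: 0.223
finger_force: 2.7
plain [ -0.2 -67.9   0.4] head [ 0.2 82.1 -0.2] tip -0.0038 yawerr -0.0025 F [-0.3  2.3  3.4] M [0.17 0.07 0.05]
```

```bash
python3 -m inch '-.4 0 0 0 0 0 0;-.2 0 0 0 0 0 0;0 0 0 0 0 0 0;0 0 0 0 0 0 0;0 0 0 0 0 0 0;0 0 0 0 0 0 0;0 0 0 0 0 0 0'
python3 -m inch '0 0 0 -.01 0 0 0;0 0 0 -.02 0 0 0;0 0 0 -.03 0 0 0;0 0 0 -.04 0 0 0;0 0 0 -.04 0 0 0;0 0 0 -.04 0 0 0;0 0 0 -.03 0 0 0;0 0 0 0 0 0 0;0 0 0 0 0 0 0;0 0 0 0 0 0 0'
python3 - <<'E'
from h import *;import cv2
where()
m=camera_model("wrist");p,d=snapshot("wrist");np.savez("w4.npz",K=m["intrinsics"],V=m["view"],d=d)
q,d=snapshot("side")
o=np.zeros((600,800,3),np.uint8);o[:360,:480]=cv2.resize(p,(480,360));o[360:600,:320]=cv2.resize(q[190:310,350:510],(320,240))
o[:600,480:]=cv2.resize(p[30:330,260:420],(320,600));cv2.imwrite("pics/w4.png",o[:,:,::-1]);cv2.imwrite("pics/w4full.png",p[:,:,::-1])
E
```

```text
clock: 13.92
tool_pos: [0.4604, -0.1353, 0.0422]
eef_rot: [0.65, 0.76, -0.0, 0.002]
contact_force: [0.6, -0.4, -0.7]
opening: 0.497
finger_force: 0.0
clock: 14.75
tool_pos: [0.4592, -0.135, 0.2515]
eef_rot: [0.651, 0.759, -0.001, 0.001]
contact_force: [-0.2, 0.0, -0.1]
opening: 0.502
finger_force: 0.0
plain [ -1.4 -66.8 209.5] head [ -1.1  83.2 209.1] tip -0.0029 yawerr -0.0022 F [-0.2  0.1 -0.1] M [ 0.06 -0.08  0.05]
```

View pics/w4.png

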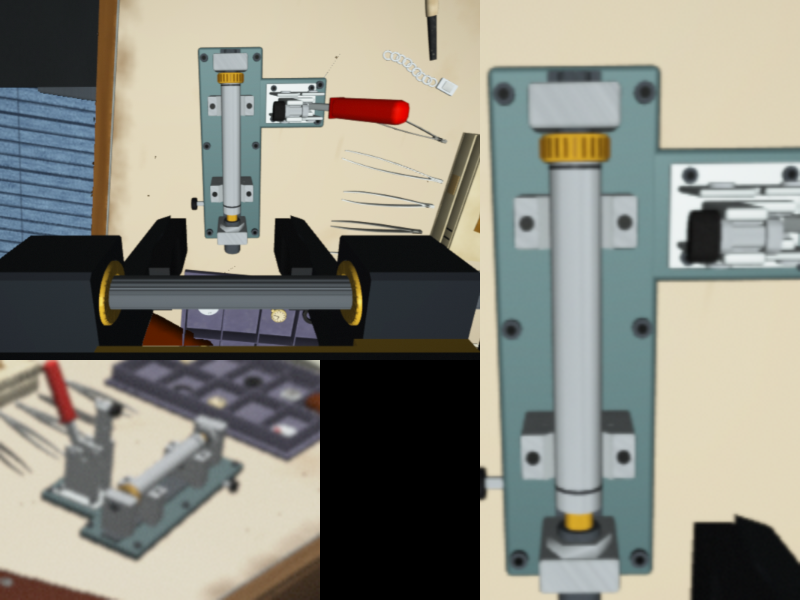

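The arbor lies in both Vs, with its head against the stop (right panel, around (575,147)) and the brass nose pressed in at (578,520). The clamp is still open, with the handle's end at about (540,148) in the full frame. Next is the handle.

```bash
python3 - <<'E'
from h import *
m=np.load("w4.npz");q=pix(m["K"],m["V"],540,148,.15);print("grip end fix",F.T@(q-C))
def tcp(a,rho=.075,off=.008):
    c=np.array([.080+rho*np.sin(a)-off*np.cos(a),.048,.064+rho*np.cos(a)+off*np.sin(a)])
    return C+F@(c+[-.0175,0,.011-.05])
go(C+F@[.0745,.048,.115],tool(YAW))
A=np.linspace(.45,1.50,16);T=[tcp(a) for a in A]
print("first",F.T@(T[0]-C))
for a,b in zip(A[1:],np.diff(T,axis=0)): d=F.T@b;print(round(a-.45,2),"tool y,z",np.round([d[0],-d[2]],4))
E
```

```text
grip end fix [0.12664608 0.05175735 0.1       ]
shift [0.0508 0.0761 0.0855] turn [-0.0017  0.0018 -0.0016]
first [0.08791884 0.048      0.09601326]
0.07 tool y,z [0.0049 0.002 ]
0.14 tool y,z [0.0048 0.0023]
0.21 tool y,z [0.0046 0.0026]
0.28 tool y,z [0.0044 0.0029]
0.35 tool y,z [0.0042 0.0032]
0.42 tool y,z [0.0039 0.0035]
0.49 tool y,z [0.0037 0.0038]
0.56 tool y,z [0.0034 0.004 ]
0.63 tool y,z [0.0031 0.0043]
0.7 tool y,z [0.0028 0.0045]
0.77 tool y,z [0.0025 0.0047]
0.84 tool y,z [0.0022 0.0048]
0.91 tool y,z [0.0018 0.005 ]
0.98 tool y,z [0.0015 0.0051]
1.05 tool y,z [0.0011 0.0052]
```

```bash
python3 -m inch '-1 .018 .025 0 0 0 0;-1 .018 .025 0 0 0 0;-1 .017 .026 0 0 0 0;-1 0 0 0 0 0 0;-1 0 0 0 0 0 0;-1 0 0 0 0 0 0;-1 0 0 0 0 0 0;-1 0 0 0 0 0 0;-1 0 0 0 0 0 0;-1 0 0 0 0 0 0;-1 0 0 .03 0 0 0;-1 0 0 .03 0 0 0;-1 0 0 .0255 0 0 0;-1 0 0 0 0 0 0;-1 0 0 0 0 0 0;-1 0 0 0 0 0 0' 10
python3 -c "
from h import *
s=get_state();print(F.T@(s['tool_pos']-C))"
```

```text
clock: 16.18
tool_pos: [0.5279, -0.0708, 0.1679]
eef_rot: [0.651, 0.759, 0.0, 0.002]
contact_force: [-0.3, 0.5, 0.6]
opening: 0.005
finger_force: 0.0
[0.07664395 0.04991994 0.11785099]
```

```bash
python3 -m inch '-1 -.001 0 .011 0 0 0;-1 0 0 .011 0 0 0;-1 0 .003 0 0 0 0;-1 0 .003 0 0 0 0;-1 0 .003 0 0 0 0;-1 0 .0023 0 0 0 0;-1 0 0 0 0 0 0;-1 0 0 0 0 0 0'
python3 -m inch '-1 0 .0049 .002 0 0 0;-1 0 .0048 .0023 0 0 0;-1 0 .0046 .0026 0 0 0;-1 0 0 0 0 0 0;-1 0 0 0 0 0 0'
python3 -c "
from h import *
s=get_state();print(F.T@(s['tool_pos']-C))"
```

```text
clock: 16.85
tool_pos: [0.5389, -0.0701, 0.145]
eef_rot: [0.65, 0.76, -0.0, 0.002]
contact_force: [-0.4, -0.6, -0.1]
opening: 0.005
finger_force: 0.0
clock: 17.27
tool_pos: [0.5529, -0.0678, 0.1374]
eef_rot: [0.65, 0.76, -0.0, 0.001]
contact_force: [1.2, -0.0, 0.5]
opening: 0.007
finger_force: 0.0
[0.10177828 0.04896884 0.08741873]
```

```bash
python3 -m inch '-1 0 .0044 .0029 0 0 0;-1 0 .0042 .0032 0 0 0;-1 0 .0039 .0035 0 0 0;-1 0 .0037 .0038 0 0 0;-1 0 0 0 0 0 0'
python3 -m inch '-1 0 .0034 .004 0 0 0;-1 0 .0031 .0043 0 0 0;-1 0 .0028 .0045 0 0 0;-1 0 0 0 0 0 0'
python3 - <<'E'
from h import *;import cv2
s=get_state();print(F.T@(s['tool_pos']-C),s["contact_force"])
q,d=snapshot("side");cv2.imwrite("pics/s5.png",cv2.resize(q[150:300,330:530],(800,600))[:,:,::-1])
E
```

```text
clock: 17.68
tool_pos: [0.5695, -0.0652, 0.1236]
eef_rot: [0.65, 0.76, -0.0, 0.002]
contact_force: [-0.1, 0.9, 1.2]
opening: 0.008
finger_force: 0.0
clock: 18.02
tool_pos: [0.5781, -0.064, 0.1106]
eef_rot: [0.65, 0.76, -0.0, 0.001]
contact_force: [0.4, 0.3, 0.2]
opening: 0.002
finger_force: 0.0
[0.12727329 0.04882685 0.06061656] [0.44708483 0.27828858 0.23109797]
```

View pics/s5.png

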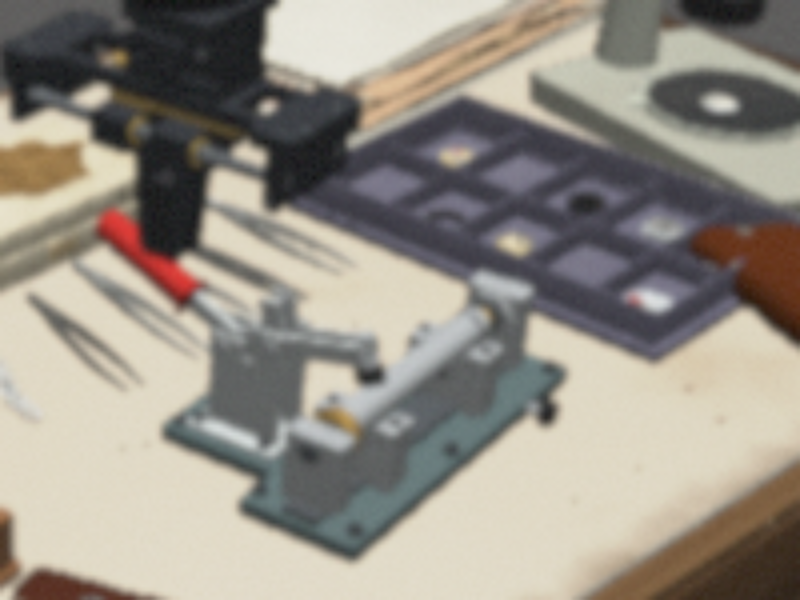

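The handle is about two-thirds over under the closed fingers (tip at about (170,250)), and the clamp arm is coming down, with its shoe at (372,372) near the arbor. I'll press on and read the forces.

```bash
w(){ python3 -c "
from h import *
s=get_state();print(F.T@(s['tool_pos']-C),F.T@s['contact_force'])"; }
python3 -m inch '-1 0 .0025 .0047 0 0 0;-1 0 .0022 .0048 0 0 0;-1 0 .0018 .005 0 0 0;-1 0 0 0 0 0 0'|grep con;w
python3 -m inch '-1 0 .0015 .0051 0 0 0;-1 0 0 0 0 0 0;-1 0 0 0 0 0 0'|grep con;w
python3 -m inch '-1 0 .0005 .003 0 0 0;-1 0 0 0 0 0 0;-1 0 0 0 0 0 0'|grep con;w
```

```text
contact_force: [-0.3, -0.4, 1.3]
[0.13368638 0.04860733 0.04622324] [-0.37227863 -0.33802022  1.2727402 ]
contact_force: [-0.1, -1.3, -0.6]
[0.13496673 0.04865205 0.0416764 ] [-0.2677474  -1.28455599 -0.55576022]
contact_force: [-0.3, -0.7, 2.6]
[0.13567654 0.04861292 0.0392245 ] [-0.38760152 -0.63460224  2.5643932 ]
```

```bash
w(){ python3 -c "
from h import *
s=get_state();print(F.T@(s['tool_pos']-C),F.T@s['contact_force'])"; }
python3 -m inch '-1 0 0 .002 0 0 0;-1 0 0 0 0 0 0;-1 0 0 0 0 0 0'|grep con;w
python3 -m inch '-1 0 0 .0015 0 0 0;-1 0 0 0 0 0 0;-1 0 0 0 0 0 0'|grep con;w
```

```text
contact_force: [-3.4, -0.1, 15.7]
[0.13574448 0.04859807 0.03885222] [-3.37814127  0.38593976 15.67812191]
contact_force: [-6.7, -0.6, 26.7]
[0.13576201 0.04859537 0.03862146] [-6.6980755   0.47672761 26.6909182 ]
```

The handle is at its hard stop: 27 N with no further travel, at the height expected for fully shut. I'll back off and check with depth data.

```bash
python3 -m inch '-1 0 0 -.01 0 0 0;-1 0 0 -.02 0 0 0;-1 0 0 -.03 0 0 0;-1 -.02 0 -.03 0 0 0;-1 -.03 0 -.03 0 0 0;-1 -.03 0 -.02 0 0 0;-1 -.03 0 0 0 0 0;-1 -.03 0 0 0 0 0;-1 0 0 0 0 0 0;-1 0 0 0 0 0 0;-1 0 0 0 0 0 0'
python3 - <<'E'
from h import *
for n in("top","wrist"):
    m=camera_model(n);p,d=snapshot(n);K,V=m["intrinsics"],m["view"]
    v,u=np.nonzero(d>0);z=d[v,u];c=np.c_[(u-K[0,2])*z/K[0,0],(v-K[1,2])*z/K[1,1],z]
    w=((c-V[:3,3])@V[:3,:3]-C)@F*1e3;col=p[v,u].astype(int)
    red=(col[:,0]>110)&(col[:,1]<60)&(col[:,2]<70)&(abs(w[:,1]-48)<25)&(w[:,0]>60)&(w[:,0]<220)
    if red.sum()>5:
        r=w[red];f=np.polyfit(r[:,0],r[:,2],1);print(n,red.sum(),r.min(0),r.max(0),"q~",np.pi/2-np.arctan(f[0])-.45)
    sel=(abs(w[:,0])<4)&(w[:,2]>-10)&(w[:,2]<80)
    for y in range(-75,96,10):
        s=sel&(abs(w[:,1]-y)<4)
        if s.sum():print(y,np.round(np.median(w[s,2]),1),end="; ")
    print()
E
```

```text
clock: 20.32
tool_pos: [0.6072, -0.1994, 0.225]
eef_rot: [0.65, 0.76, -0.0, 0.001]
contact_force: [-0.0, 0.4, -0.3]
opening: 0.003
finger_force: 0.0
top 10 [111.61114586  45.92346988  21.22634037] [165.24969963  59.41182286  26.86528018] q~ 1.1355995234665617
-75 7.2; -65 10.0; -55 9.5; -45 11.2; -35 10.2; -25 10.6; -15 9.8; -5 11.0; 5 9.7; 15 8.9; 25 9.6; 35 10.9; 45 35.1; 55 28.5; 65 9.6; 75 13.2; 85 6.9; 95 8.5; 
wrist 1663 [111.94981931  41.78827951  21.08932456] [179.97402129  50.2813562   32.12216519] q~ 1.0428166037623152
-75 6.5; -65 10.8; -55 11.0; -45 10.9; -35 10.8; -25 10.6; -15 10.7; -5 10.5; 5 10.4; 15 10.4; 25 10.3; 35 10.3; 45 32.4;
```

The depth data puts the handle at q≈1.04. The arbor's top is level along its length at about 10 mm over the V axis, and the shoe is on it.

```bash
python3 -c "
from plant import r
print(r.finish_job())"
```

```text
the job is handed in; nothing more can be done
None
```

The job is handed in at about 20 s on the robot clock: the arbor is seated in both Vs with its head against the stop, I let go of it before clamping, and the toggle clamp is locked on it with the handle at about 1.04 rad.

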